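# Rake the husk bedding level in a rearing tray

## Task

Take the rake from its blue dish and rake the heap of husk chips out along the rearing tray into an even single layer: at least two of the eight chips in each third of the tray (the blue rim marks show the thirds), none on top of another. Rake with the tines riding lightly on the springy floor, out of an end third and on through the middle, never bearing down hard on floor, walls or chips (keep below 10 N) and never touching the chips with the fingers. Then stand the rake upright in its dish again, let go, and leave the cup, jar and vial alone.

Things in the scene. Friction and masses are not known exactly. Their poses are not given: they have to be found in the camera images.
- tray: white open rearing tray, fixed; 140 x 310 mm outside, 130 x 300 mm inside, walls 5 mm thick, 52 mm high. Origin at the centre of its underside; x across its width, y along its length (about left-right for the robot), z up. Blue marks on both long rims at y = -50 and +50 mm divide it into three equal thirds. A yellow clip on the rim marks the heap's end (at y about +77 or -77 mm).
- floor_nominal (a point): where the middle of the tray's green mesh floor should be, 20 mm above the tray's underside; axes as the tray's. The floor yields about 6 N per mm pressed (spring mount). Its true height is off by up to 1.5 mm and it slopes along y by up to 0.04 rad either way; neither is measured, so find it by feel.
- rake_grip (a point): grip point of the loose rake (0.2 kg, stands upright on its tines in the blue dish): an upright red handle 30 mm (its x) by 24 mm (its y), reaching from 40 to 116 mm above the tine tips; this point is on the handle's axis, 85 mm above the tine tips. Axes: z up the handle, x along the head's width.
- rake_foot (a point): centre of the rake's head at the level of its tine tips. The steel head is 60 mm wide (x), 28 mm deep (y) and reaches 32 mm above the tips; its lowest 10 mm are two rows of five blunt tines, 7.5 mm apart, too close for a chip to pass between. It pushes with either long side.
- dish: blue parking dish of the rake, fixed; 124 x 94 mm, floor 4 mm thick, rim 10 mm high. Origin at the centre of its underside, z up. It may stand to the left or to the right of the tray.
- jar_mid (a point): middle of a jar, 60 mm wide, 85 mm high, 42 mm above its underside: bystander, leave alone
- cup_mid (a point): middle of a lidded paper cup, 77 mm wide, 97 mm high, 44 mm above its underside: bystander, leave alone
- vial_mid (a point): middle of a plugged glass vial, 28 mm wide, 92 mm high, 40 mm above its underside: bystander, leave alone
- chip0_mid (a point): centre of brown husk chip 0: loose chunk about 24 x 22 x 18 mm, 14 g (varies), its 18 mm side upright at the start; some chips start on top of others
- chip1_mid (a point): centre of brown husk chip 1: loose chunk about 24 x 22 x 18 mm, 14 g (varies), its 18 mm side upright at the start; some chips start on top of others
- chip2_mid (a point): centre of brown husk chip 2: loose chunk about 24 x 22 x 18 mm, 14 g (varies), its 18 mm side upright at the start; some chips start on top of others
- chip3_mid (a point): centre of brown husk chip 3: loose chunk about 24 x 22 x 18 mm, 14 g (varies), its 18 mm side upright at the start; some chips start on top of others
- chip4_mid (a point): centre of brown husk chip 4: loose chunk about 24 x 22 x 18 mm, 14 g (varies), its 18 mm side upright at the start; some chips start on top of others
- chip5_mid (a point): centre of brown husk chip 5: loose chunk about 24 x 22 x 18 mm, 14 g (varies), its 18 mm side upright at the start; some chips start on top of others
- chip6_mid (a point): centre of brown husk chip 6: loose chunk about 24 x 22 x 18 mm, 14 g (varies), its 18 mm side upright at the start; some chips start on top of others
- chip7_mid (a point): centre of brown husk chip 7: loose chunk about 24 x 22 x 18 mm, 14 g (varies), its 18 mm side upright at the start; some chips start on top of others
Things that resemble listed ones, but are neither listed nor needed, are in the scene too. What is shaped like the part that bears rake_grip but green is not meant.

How it is judged:
On the way, in this order (a step that is already met when the one before it is completed fails the run):
1. the rake is lifted from its dish (height (world z) of rake_grip above 0.125 m), for 0.2 s.
2. the rake rides on the tray's floor in an end third (contact force between rake and tray above 0.5 N and x of rake_foot in the frame of tray between -0.045 and 0.045 m and z of rake_foot in the frame of tray below 0.036 m and (y of rake_foot in the frame of tray above 0.05 m or y of rake_foot in the frame of tray below -0.05 m)), for 0.2 s.
3. the rake rides on the tray's floor in the middle third (contact force between rake and tray above 0.5 N and x of rake_foot in the frame of tray between -0.045 and 0.045 m and z of rake_foot in the frame of tray below 0.036 m and y of rake_foot in the frame of tray between -0.05 and 0.05 m), for 0.2 s.
At the end, for the whole second after the job is handed in: All eight chips lie in the tray in one layer (centres over 14 mm apart seen from above, none above 42 mm over the tray's underside), at least two in each third; the rake stands upright (0.12 rad) in its dish, within 45 mm of its centre, released (y of any of chip1_mid, chip2_mid, chip3_mid, chip4_mid, chip5_mid, chip6_mid, chip7_mid in the frame of tray below -0.05 m and y of any of chip0_mid, chip2_mid, chip3_mid, chip4_mid, chip5_mid, chip6_mid, chip7_mid in the frame of tray below -0.05 m and y of any of chip0_mid, chip1_mid, chip3_mid, chip4_mid, chip5_mid, chip6_mid, chip7_mid in the frame of tray below -0.05 m and y of any of chip0_mid, chip1_mid, chip2_mid, chip4_mid, chip5_mid, chip6_mid, chip7_mid in the frame of tray below -0.05 m and y of any of chip0_mid, chip1_mid, chip2_mid, chip3_mid, chip5_mid, chip6_mid, chip7_mid in the frame of tray below -0.05 m and y of any of chip0_mid, chip1_mid, chip2_mid, chip3_mid, chip4_mid, chip6_mid, chip7_mid in the frame of tray below -0.05 m and y of any of chip0_mid, chip1_mid, chip2_mid, chip3_mid, chip4_mid, chip5_mid, chip7_mid in the frame of tray below -0.05 m and y of any of chip0_mid, chip1_mid, chip2_mid, chip3_mid, chip4_mid, chip5_mid, chip6_mid in the frame of tray below -0.05 m and (y of chip1_mid in the frame of tray between -0.05 and 0.05 m or y of chip2_mid in the frame of tray between -0.05 and 0.05 m or y of chip3_mid in the frame of tray between -0.05 and 0.05 m or y of chip4_mid in the frame of tray between -0.05 and 0.05 m or y of chip5_mid in the frame of tray between -0.05 and 0.05 m or y of chip6_mid in the frame of tray between -0.05 and 0.05 m or y of chip7_mid in the frame of tray between -0.05 and 0.05 m) and (y of chip0_mid in the frame of tray between -0.05 and 0.05 m or y of chip2_mid in the frame of tray between -0.05 and 0.05 m or y of chip3_mid in the frame of tray between -0.05 and 0.05 m or y of chip4_mid in the frame of tray between -0.05 and 0.05 m or y of chip5_mid in the frame of tray between -0.05 and 0.05 m or y of chip6_mid in the frame of tray between -0.05 and 0.05 m or y of chip7_mid in the frame of tray between -0.05 and 0.05 m) and (y of chip0_mid in the frame of tray between -0.05 and 0.05 m or y of chip1_mid in the frame of tray between -0.05 and 0.05 m or y of chip3_mid in the frame of tray between -0.05 and 0.05 m or y of chip4_mid in the frame of tray between -0.05 and 0.05 m or y of chip5_mid in the frame of tray between -0.05 and 0.05 m or y of chip6_mid in the frame of tray between -0.05 and 0.05 m or y of chip7_mid in the frame of tray between -0.05 and 0.05 m) and (y of chip0_mid in the frame of tray between -0.05 and 0.05 m or y of chip1_mid in the frame of tray between -0.05 and 0.05 m or y of chip2_mid in the frame of tray between -0.05 and 0.05 m or y of chip4_mid in the frame of tray between -0.05 and 0.05 m or y of chip5_mid in the frame of tray between -0.05 and 0.05 m or y of chip6_mid in the frame of tray between -0.05 and 0.05 m or y of chip7_mid in the frame of tray between -0.05 and 0.05 m) and (y of chip0_mid in the frame of tray between -0.05 and 0.05 m or y of chip1_mid in the frame of tray between -0.05 and 0.05 m or y of chip2_mid in the frame of tray between -0.05 and 0.05 m or y of chip3_mid in the frame of tray between -0.05 and 0.05 m or y of chip5_mid in the frame of tray between -0.05 and 0.05 m or y of chip6_mid in the frame of tray between -0.05 and 0.05 m or y of chip7_mid in the frame of tray between -0.05 and 0.05 m) and (y of chip0_mid in the frame of tray between -0.05 and 0.05 m or y of chip1_mid in the frame of tray between -0.05 and 0.05 m or y of chip2_mid in the frame of tray between -0.05 and 0.05 m or y of chip3_mid in the frame of tray between -0.05 and 0.05 m or y of chip4_mid in the frame of tray between -0.05 and 0.05 m or y of chip6_mid in the frame of tray between -0.05 and 0.05 m or y of chip7_mid in the frame of tray between -0.05 and 0.05 m) and (y of chip0_mid in the frame of tray between -0.05 and 0.05 m or y of chip1_mid in the frame of tray between -0.05 and 0.05 m or y of chip2_mid in the frame of tray between -0.05 and 0.05 m or y of chip3_mid in the frame of tray between -0.05 and 0.05 m or y of chip4_mid in the frame of tray between -0.05 and 0.05 m or y of chip5_mid in the frame of tray between -0.05 and 0.05 m or y of chip7_mid in the frame of tray between -0.05 and 0.05 m) and (y of chip0_mid in the frame of tray between -0.05 and 0.05 m or y of chip1_mid in the frame of tray between -0.05 and 0.05 m or y of chip2_mid in the frame of tray between -0.05 and 0.05 m or y of chip3_mid in the frame of tray between -0.05 and 0.05 m or y of chip4_mid in the frame of tray between -0.05 and 0.05 m or y of chip5_mid in the frame of tray between -0.05 and 0.05 m or y of chip6_mid in the frame of tray between -0.05 and 0.05 m) and y of any of chip1_mid, chip2_mid, chip3_mid, chip4_mid, chip5_mid, chip6_mid, chip7_mid in the frame of tray above 0.05 m and y of any of chip0_mid, chip2_mid, chip3_mid, chip4_mid, chip5_mid, chip6_mid, chip7_mid in the frame of tray above 0.05 m and y of any of chip0_mid, chip1_mid, chip3_mid, chip4_mid, chip5_mid, chip6_mid, chip7_mid in the frame of tray above 0.05 m and y of any of chip0_mid, chip1_mid, chip2_mid, chip4_mid, chip5_mid, chip6_mid, chip7_mid in the frame of tray above 0.05 m and y of any of chip0_mid, chip1_mid, chip2_mid, chip3_mid, chip5_mid, chip6_mid, chip7_mid in the frame of tray above 0.05 m and y of any of chip0_mid, chip1_mid, chip2_mid, chip3_mid, chip4_mid, chip6_mid, chip7_mid in the frame of tray above 0.05 m and y of any of chip0_mid, chip1_mid, chip2_mid, chip3_mid, chip4_mid, chip5_mid, chip7_mid in the frame of tray above 0.05 m and y of any of chip0_mid, chip1_mid, chip2_mid, chip3_mid, chip4_mid, chip5_mid, chip6_mid in the frame of tray above 0.05 m and x of chip0_mid in the frame of tray between -0.065 and 0.065 m and y of chip0_mid in the frame of tray between -0.15 and 0.15 m and z of each of chip0_mid, chip1_mid, chip2_mid, chip3_mid, chip4_mid, chip5_mid, chip6_mid, chip7_mid in the frame of tray below 0.042 m and x of chip1_mid in the frame of tray between -0.065 and 0.065 m and y of chip1_mid in the frame of tray between -0.15 and 0.15 m and x of chip2_mid in the frame of tray between -0.065 and 0.065 m and y of chip2_mid in the frame of tray between -0.15 and 0.15 m and x of chip3_mid in the frame of tray between -0.065 and 0.065 m and y of chip3_mid in the frame of tray between -0.15 and 0.15 m and x of chip4_mid in the frame of tray between -0.065 and 0.065 m and y of chip4_mid in the frame of tray between -0.15 and 0.15 m and x of chip5_mid in the frame of tray between -0.065 and 0.065 m and y of chip5_mid in the frame of tray between -0.15 and 0.15 m and x of chip6_mid in the frame of tray between -0.065 and 0.065 m and y of chip6_mid in the frame of tray between -0.15 and 0.15 m and x of chip7_mid in the frame of tray between -0.065 and 0.065 m and y of chip7_mid in the frame of tray between -0.15 and 0.15 m and horizontal distance between chip0_mid and chip1_mid above 0.014 m and horizontal distance between each of chip0_mid, chip1_mid and chip2_mid above 0.014 m and horizontal distance between each of chip0_mid, chip1_mid, chip2_mid and chip3_mid above 0.014 m and horizontal distance between each of chip0_mid, chip1_mid, chip2_mid, chip3_mid and chip4_mid above 0.014 m and horizontal distance between each of chip0_mid, chip1_mid, chip2_mid, chip3_mid, chip4_mid and chip5_mid above 0.014 m and horizontal distance between each of chip0_mid, chip1_mid, chip2_mid, chip3_mid, chip4_mid, chip5_mid and chip6_mid above 0.014 m and horizontal distance between each of chip0_mid, chip1_mid, chip2_mid, chip3_mid, chip4_mid, chip5_mid, chip6_mid and chip7_mid above 0.014 m and horizontal distance between rake_foot and dish below 0.045 m and angle between rake_foot's own z axis and vertical below 0.12 rad and height (world z) of rake_foot below 0.009 m and contact force between the fingers and rake below 0.1 N); the robot touches nothing.
It fails at once if the rake bears on the tray's floor or walls with more than 10 N (contact force between rake and tray above 10 N).
It fails at once if the rake bears on a chip with more than 10 N (contact force between rake and chip0 above 10 N or contact force between rake and chip1 above 10 N or contact force between rake and chip2 above 10 N or contact force between rake and chip3 above 10 N or contact force between rake and chip4 above 10 N or contact force between rake and chip5 above 10 N or contact force between rake and chip6 above 10 N or contact force between rake and chip7 above 10 N).
It fails at once if the fingers touch a chip (contact force between the fingers and chip0 above 0.3 N or contact force between the fingers and chip1 above 0.3 N or contact force between the fingers and chip2 above 0.3 N or contact force between the fingers and chip3 above 0.3 N or contact force between the fingers and chip4 above 0.3 N or contact force between the fingers and chip5 above 0.3 N or contact force between the fingers and chip6 above 0.3 N or contact force between the fingers and chip7 above 0.3 N).
It fails at once if the cup, jar or vial is disturbed (moved 20 mm) (distance of any of cup_mid, jar_mid, vial_mid from where it was at the start of the episode above 0.02 m).
It also fails if it takes over 64 s, if anything falls off the work surface, if the arm or the gripper's body presses on something with over 40 N, if the wrist force passes 120 N, or if a joint passes its speed limit or range.

## Robot

A 6-joint arm with a two-finger parallel gripper is mounted at the origin on the work surface. World frame = base frame: x ahead of the robot, y to its left, z up, the work surface at z = 0. Lengths are in m, angles in rad, forces in N, time in s.
With the tool pointing down it reaches from about 0.3 to 0.875 m from the base axis. Payload 4.2 kg.
Tool frame: the origin (TCP) lies on the centre line of the jaws, within the pads' length; the fingertips stand 22 mm ahead of it and the grasp point (between the pads) lies 3 mm ahead of it; z points along the fingers, y is the line along which they close (so a half turn about z gives the same grasp; the last joint's range is limited). The gripper opens to 85 mm and grips with 20 to 120 N. Pads are 22 mm wide; open, the fingers measure 114 mm over their backs; the gripper's body (76 mm by 85 mm) begins 54 mm behind the grasp point. The pads swing forward as they close: fully open they stand 13 mm farther back than shut.
Start: joints at [-1.195, 0.32, 1.565, -0, 1.257, -0.02], TCP at [0.222, -0.531, 0.253] pointing down, gripper open.
Joint ranges: [-3.11, 3.11], [-0.84, 2.01], [0.21, 2.61], [-1.34, 4.49], [0.05, 2.63], [-2.56, 2.56]. Speed limits (rad/s): [2.57, 2.57, 3.14, 3.14, 3.14, 3.14].

## Interface

Orientations are given as a unit quaternion [x, y, z, w].
In Python, from bench import * gives the robot as it stands. Calls block until the motion is done:
- reach(position, orientation): joint-space move of the TCP to a pose.
- line_to(position, attitude=None, rate=0.15, max_force=None): straight line of the TCP; attitude=None keeps the orientation; rate is the mean speed in m/s. With max_force (N) it stops when the force on the tool has changed by that much, and returns True; else False.
- goto_joints(angles): joint-space move.
- grip(opening, strength=None): finger opening in m; strength is the grip in N (None keeps the last); returns when the fingers have stopped.
- pause(seconds).
- inverse_kinematics(position, orientation): joint angles nearest the present ones, or None.
- read_state(): the state.
- camera(name): name is "scene" or "side" or "wrist"; returns a dict with "frame" (384x512x3 uint8, red, green, blue), "depth" (384x512 float32, m along the optical axis (not along the pixel's ray), 0 where there is no reading), "mtx" (3x3 intrinsics, pixels), "extrinsics" (4x4, takes a point from world to camera coordinates). Camera axes: x right, y up, looking along -z (the intrinsics and any distortion apply to the point x, -y, -z); pixel columns grow to the right and rows downward; lengths in m; the calibration is good to about 2 mm. The wrist camera is an equidistant fisheye: a pixel r from the principal point sees the ray r / f radians off the axis. A picture is of the moment at which its call begins.
A pose or a line that the arm cannot do raises PlanningError and nothing moves.
- job_done(): hands the job in; it is judged then, once.
The state is a dict: "time_s": time; "qpos": joint angles; "joint_vel": joint speeds; "effort": joint torques, N m; "ee_pos": TCP position; "tool_rot": TCP orientation; "ft_force": force on the tool from outside, world axes, zero at the start; "moment": the same for the moment, N m; "finger_gap": finger opening in m; "grasp_force": force on a finger pad.
Only numpy, scipy, OpenCV 4.12 (cv2) and the standard library are available. Lean on these libraries where they do the work, as an engineer would, in place of code of your own. Each camera call takes 0.05 s, during which the arm holds its last target. There are 200 camera calls.

## Working session

There is one attempt and no reset: what is moved stays moved. The work goes in short steps, each a Python script; the robot and the scene stay as the last script left them, time stands still between calls to the robot, and variables do not carry over. Pictures are saved under pics/ and viewed, at most 10 in all, crops included, and the job is handed in when it is done.

```bash
mkdir -p pics; ls
python3 - <<'E'
from bench import *
import cv2,numpy as np,pickle
d={}
for n in("scene","side"):
    c=camera(n); d[n]=c
    cv2.imwrite(f"pics/{n}0.png",cv2.resize(c["frame"][:,:,::-1],(800,600)))
    print(n,c["mtx"].tolist(),np.round(c["extrinsics"],4).tolist())
pickle.dump(d,open("d0.pkl","wb"))
s=read_state();print(s)
E
```

```text
pics
scene [[414.05830457045477, 0.0, 257.5732798455117], [0.0, 414.05830457045477, 187.8100501163836], [0.0, 0.0, 1.0]] [[-0.3228, 0.9465, 0.0047, 0.2406], [-0.7289, -0.2517, 0.6367, 0.3227], [0.6038, 0.2021, 0.7711, -1.5713], [0.0, 0.0, 0.0, 1.0]]
side [[479.385446780511, 0.0, 258.4318853528041], [0.0, 479.385446780511, 194.11896333936056], [0.0, 0.0, 1.0]] [[-0.999, -0.042, -0.0161, 0.5732], [0.0082, -0.5213, 0.8533, -0.1165], [-0.0442, 0.8523, 0.5211, -1.1207], [0.0, 0.0, 0.0, 1.0]]
{'time_s': 0.1, 'qpos': array([-1.19501625e+00,  3.20204492e-01,  1.56555588e+00, -1.82988271e-05,
        1.25744998e+00, -2.00330402e-02]), 'joint_vel': array([-0.00168913,  0.00157833, -0.00285189,  0.00134824, -0.00051162,
        0.00014405]), 'effort': array([-1.97637506e-03, -4.16409767e+01, -2.34705162e+01, -1.19444661e-05,
        4.91412255e-03, -3.19675303e-05]), 'ee_pos': array([ 0.22152455, -0.53017165,  0.25258026]), 'tool_rot': array([ 9.80479456e-01,  1.96619893e-01, -1.51680142e-04, -7.94550054e-04]), 'ft_force': array([-0.62498498, -0.38866907,  0.25005137]), 'moment': array([-0.05303162, -0.0300788 ,  0.04817321]), 'grasp_force': 0.0, 'finger_gap': 0.08524997535890898}
```

View pics/scene0.png

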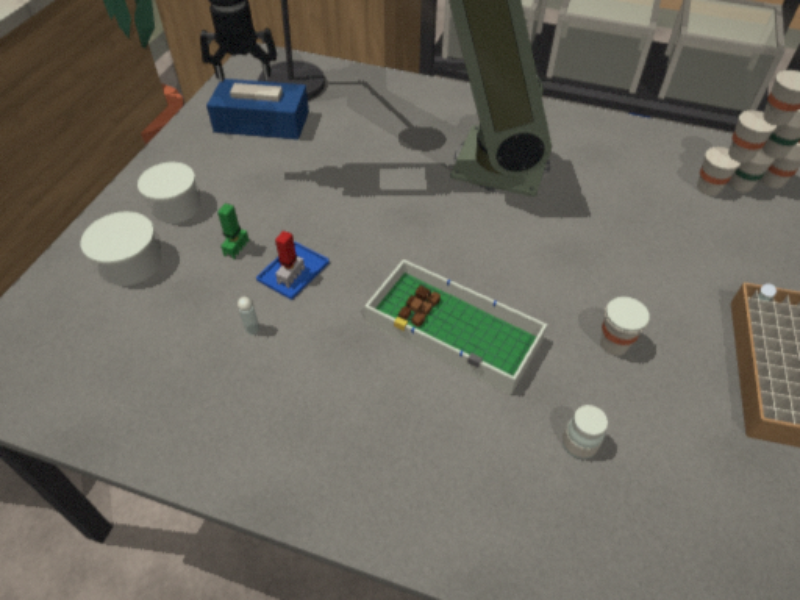

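View pics/side0.png

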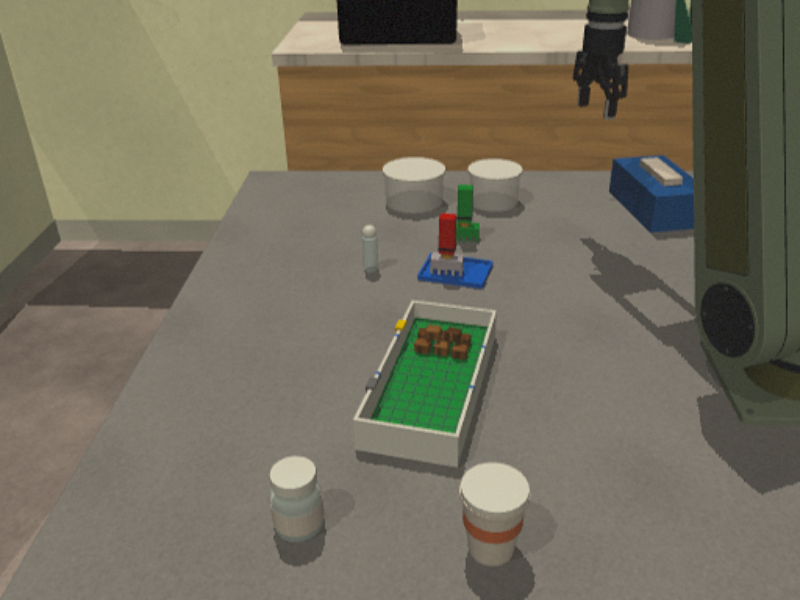

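The scene view shows the tray at (455,325) with the heap and the yellow clip (402,323) at its -y end. The red rake stands in its blue dish at (293,268), with the vial at (248,312) and the green decoy at (230,230). The side view agrees.

```bash
cat > vis.py <<'E'
import numpy as np,cv2
def world(c,mask=None):
    """back-project depth to world xyz (HxWx3) for pinhole cameras"""
    K,E,d=c["mtx"],c["extrinsics"],c["depth"]
    v,u=np.mgrid[:d.shape[0],:d.shape[1]]
    p=np.stack([(u-K[0,2])/K[0,0]*d,-(v-K[1,2])/K[1,1]*d,-d],-1)
    return (p-E[:3,3])@E[:3,:3]
def hsv(c): return cv2.cvtColor(c["frame"],cv2.COLOR_RGB2HSV)
def rect(P):
    (cx,cy),(w,h),a=cv2.minAreaRect((P[:,:2]*1000).astype(np.float32))
    if w<h: w,h,a=h,w,a+90
    return np.round([cx,cy,w,h,a],1)   # a: direction of long side, deg
E
python3 - <<'E'
from vis import *
import pickle
d=pickle.load(open("d0.pkl","rb"))
for n in d:
    c=d[n];W=world(c);H=hsv(c);h,s,v=H[...,0],H[...,1],H[...,2];z=W[...,2];print(n)
    near=(W[...,0]>.3)&(W[...,0]<.8)&(abs(W[...,1])<.5)
    red=((h<5)|(h>175))&(s>190)&(v>90)&near&(W[...,1]<-.1)
    P=W[red&(z>.03)];print("red",len(P),P.min(0),P.max(0))
    T=P[P[:,2]>.115];print(" top",len(T),T.mean(0) if len(T) else 0, rect(T) if len(T)>4 else 0)
    blue=(h>105)&(h<125)&(s>150)&near
    B=W[blue&(z<.025)&(W[...,0]<.75)];print("dish",len(B),rect(B))
    B=blue&(z>.035); k,l,st,ce=cv2.connectedComponentsWithStats(B.astype(np.uint8))
    for i in range(1,k): print(" mark",st[i,4],np.round(W[l==i].mean(0),4))
    r=(abs(z-.052)<.004)&near&(s<60)&(v>120)
    k,l,st,ce=cv2.connectedComponentsWithStats(r.astype(np.uint8))
    for i in range(1,k):
        if st[i,4]>60: print(" white",st[i,4],rect(W[l==i]))
    br=(h<18)&(s>80)&(v<150)&near&(z>.02)&(z<.08)&(abs(W[...,1])<.3)
    P=W[br];print("chips",len(P),P.min(0),P.max(0))
    g=(h>50)&(h<80)&(s>120)&near&(z<.06)&(z>.005); k,l,st,ce=cv2.connectedComponentsWithStats(g.astype(np.uint8))
    i=1+st[1:,4].argmax();P=W[l==i];print("floor",rect(P),P[:,2].mean())
E
```

```text
scene
red 88 [ 0.50282506 -0.33014275  0.06465861] [ 0.52871099 -0.30969721  0.12653291]
 top 40 [ 0.51437833 -0.31845368  0.12141826] [ 514.8 -319.1   25.2   18.3  164.9]
dish 528 [ 493.5 -324.8  124.4   94.5  164.7]
 white 188 [509.3 -75.1 144.7 101.  166.7]
 white 72 [467.3  42.5  92.6   8.9  78.2]
 white 149 [534.3 165.3 159.7  81.3  25.3]
 white 78 [599.6  13.8  93.7   7.7  78.1]
 white 61 [625.1 133.1  66.2   8.4  79.1]
chips 304 [ 0.46615926 -0.07068962  0.02648939] [0.56232468 0.29993588 0.06477866]
floor [531.8  73.5 196.9 101.2  79. ] 0.019272182473045053
side
red 176 [ 0.49326335 -0.32937542  0.05212445] [ 0.52150291 -0.30441881  0.1242849 ]
 top 42 [ 0.50778218 -0.31727166  0.12074612] [ 507.5 -317.9   28.1   22.5  178.8]
dish 456 [ 491.1 -335.8  130.9  123.6  165.8]
 mark 1 [ 0.5849 -0.0334  0.0548]
 mark 2 [0.6082 0.0607 0.0532]
 mark 2 [0.4759 0.0913 0.0539]
 white 273 [518.5 -26.5 204.8 139.8  77.9]
 white 373 [554.3 133.1 142.4 104.8 169.5]
chips 476 [ 0.47410052 -0.07153599  0.02518845] [ 0.55885044 -0.00961872  0.06169266]
floor [530.3   7.8 255.8 120.7  76.8] 0.020033398876876336
```

```bash
cat > rob.py <<'E'
from bench import *
from vis import *
from scipy.spatial.transform import Rotation as R
def q(yaw): return (R.from_euler('z',yaw)*R.from_euler('x',np.pi)).as_quat()
def wrist_pts(c):
    K,E,d=c["mtx"],c["extrinsics"],c["depth"]
    v,u=np.mgrid[:d.shape[0],:d.shape[1]].astype(float)
    x,y=(u-K[0,2])/K[0,0],(v-K[1,2])/K[1,1]; th=np.hypot(x,y); k=np.tan(np.minimum(th,1.4))/np.maximum(th,1e-9)
    p=np.stack([x*k*d,-y*k*d,-d],-1)
    return (p-E[:3,3])@E[:3,:3]
E
python3 - <<'E'
from rob import *
import pickle
D=[]
for i,(p,yaw) in enumerate([([.51,-.318,.33],-.26),([.533,.025,.42],-.21)]):
    reach(p,q(yaw)); pause(.3); c=camera("wrist"); D.append(c)
    cv2.imwrite(f"pics/w{i}.png",np.ascontiguousarray(c["frame"][:,:,::-1]))
    print(c["mtx"].tolist(),np.round(c["extrinsics"],3).tolist(),read_state()["qpos"],read_state()["time_s"])
    W=wrist_pts(c);H=hsv(c);h,s,v=H[...,0],H[...,1],H[...,2];z=W[...,2]
    if i==0:
        red=((h<5)|(h>175))&(s>150)&(v>60)&(z>.11)&(z<.135);print("redtop",red.sum(),W[red].mean(0),rect(W[red]))
        b=(h>105)&(h<125)&(s>120)&(z<.03)&(np.hypot(W[...,0]-.5,W[...,1]+.32)<.12);print("dish",rect(W[b]))
        m=(s<70)&(z>.02)&(z<.045)&(np.hypot(W[...,0]-.51,W[...,1]+.318)<.06);print("head",m.sum(),rect(W[m]))
    near=(abs(W[...,0]-.533)<.15)&(abs(W[...,1]-.025)<.22)
    r=near&(s<70)&(abs(z-.052)<.006);print("rim",r.sum(),rect(W[r]))
pickle.dump(D,open("w.pkl","wb"))
E
```

```text
[[297.3186396354542, 0.0, 261.28285960095303], [0.0, 297.3186396354542, 191.06441666069944], [0.0, 0.0, 1.0]] [[-0.258, -0.966, 0.0, -0.175], [0.923, -0.246, -0.296, -0.488], [0.286, -0.076, 0.955, -0.623], [0.0, 0.0, 0.0, 1.0]] [-5.77601918e-01  3.26584584e-01  1.36331276e+00 -3.02182973e-05
  1.45178147e+00  1.25406822e+00] 1.825
redtop 421 [ 0.51137008 -0.32159437  0.11973703] [ 510.6 -321.4   26.5   20.3  170.7]
dish [ 492.  -325.5  123.7   95.   165.1]
head 261 [ 529.4 -324.6   27.6   19.3   81.8]
rim 1573 [535.   29.9 312.4 145.1  77.4]
[[297.3186396354542, 0.0, 261.28285960095303], [0.0, 297.3186396354542, 191.06441666069944], [0.0, 0.0, 1.0]] [[-0.209, -0.978, 0.0, 0.137], [0.934, -0.2, -0.296, -0.406], [0.29, -0.062, 0.955, -0.692], [0.0, 0.0, 0.0, 1.0]] [ 2.42729886e-02  1.97138281e-01  1.32415045e+00 -4.75916749e-05
  1.62062832e+00  1.80606095e+00] 3.5083
rim 1812 [534.2  30.3 311.6 146.   77. ]
```

```bash
python3 -c "
import cv2,numpy as np
cv2.imwrite('pics/w.png',cv2.resize(np.hstack([cv2.imread('pics/w0.png'),cv2.imread('pics/w1.png')]),(800,300)))"
```

```text
(no output)
```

View pics/w.png

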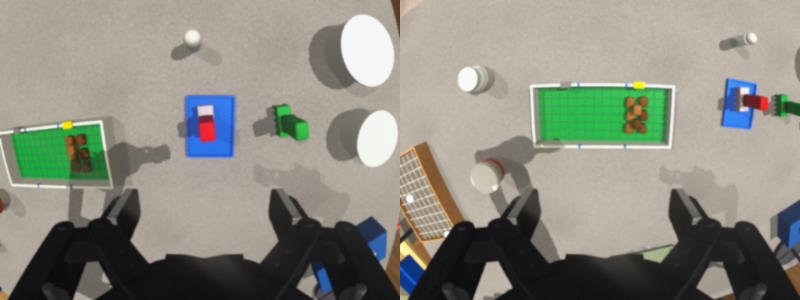

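Run:
```python
from rob import *
import pickle
c=pickle.load(open("w.pkl","rb"))[1]
W=wrist_pts(c);H=hsv(c);h,s,v=H[...,0],H[...,1],H[...,2]
a=-.223; M=np.array([[np.cos(a),np.sin(a)],[-np.sin(a),np.cos(a)]])
L=(W[...,:2]-[.534,.030])@M.T
m=(h<15)&(s>70)&(abs(L[...,0])<.065)&(abs(L[...,1])<.15)
print("heap tray xy",L[m].min(0),L[m].max(0),W[m][:,2].max())
f=c["frame"][80:160,270:420,::-1] if 0 else c["frame"][90:200,160:370,::-1]
cv2.imwrite("pics/heap.png",cv2.resize(np.ascontiguousarray(f),None,fx=3.5,fy=3.5,interpolation=cv2.INTER_CUBIC))
yaw=-.155;p=[.511,-.3205]
reach([*p,.20],q(yaw)); line_to([*p,.092],rate=.1)
f0=read_state()["ft_force"]; grip(.0,40); s=read_state();print(s["finger_gap"],s["grasp_force"],s["ft_force"]-f0,s["ee_pos"])
line_to([*p,.20],rate=.12); pause(.2)
s=read_state();print(s["finger_gap"],s["grasp_force"],s["ft_force"],s["moment"],s["ee_pos"],s["time_s"])
c=camera("side");cv2.imwrite("pics/lift.png",cv2.resize(np.ascontiguousarray(c["frame"][50:200,200:400,::-1]),None,fx=3,fy=3))
```

```text
heap tray xy [-0.03650385 -0.09542394] [0.03972117 0.07019976] 0.5075571633049134
0.023326234293708902 45.372743010520935 [0.45361486 0.19661649 2.68388848] [ 0.51107926 -0.32056932  0.09219065]
0.023330283518593536 45.07449746131897 [ 1.28958794 -0.33696322 -2.04805093] [ 0.0172682  -0.02946665  0.01184634] [ 0.51073067 -0.32031491  0.19916804] 8.0917
```

View pics/heap.png

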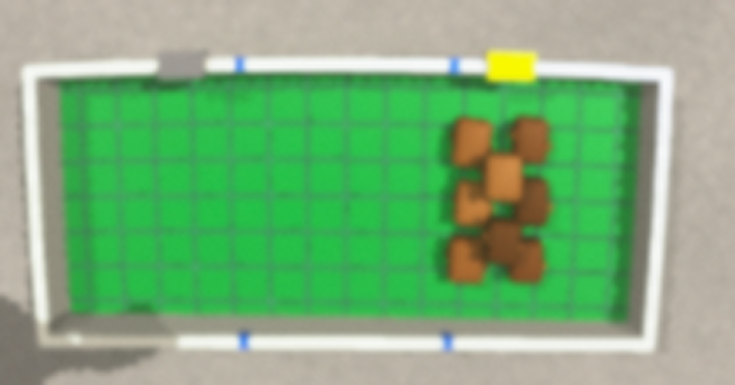

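View pics/lift.png

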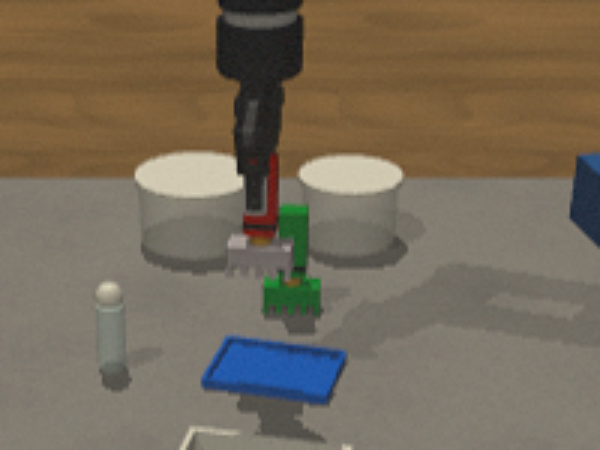

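The heap has six floor chips in 2 columns × 3 rows (crop 455–545, 130–270), plus two on top at (504,175) and (504,242). The rake hangs upright in the grip, clear of the dish. Next I feel for the floor behind the heap, then at the empty end.

```bash
cat >> rob.py <<'E'
YAW=-.223; C=np.array([.534,.030]); RT=np.array([[np.cos(YAW),-np.sin(YAW)],[np.sin(YAW),np.cos(YAW)]])
def P(x,y,tip):
    """TCP position for rake foot at tray x,y and world height tip"""
    return [*(C+RT@[x,y]),tip+.088]
def feel(x,y,n=1.5):
    line_to(P(x,y,.031),rate=.12); pause(.15); f0=read_state()["ft_force"][2]
    hit=line_to(P(x,y,.008),rate=.008,max_force=n); s=read_state()
    tip=s["ee_pos"][2]-.088; df=s["ft_force"][2]-f0
    print("feel",x,y,hit,"tip %.4f dF %.2f t %.1f"%(tip,df,s["time_s"])); return tip,df,f0
E
python3 - <<'E'
from rob import *
reach(P(.03,-.122,.11),q(YAW)); 
feel(.03,-.122); pause(.25); print(read_state()["ft_force"])
line_to(P(.03,-.122,.08),rate=.12)
line_to(P(.0,.09,.08),rate=.3); feel(0,.09); line_to(P(.0,.09,.04),rate=.12)
E
```

```text
feel 0.03 -0.122 True tip 0.0216 dF 2.03 t 11.4
[ 0.35148523 -0.62954257  1.68593369]
feel 0 0.09 True tip 0.0149 dF 4.31 t 15.7
```

```bash
cat >> rob.py <<'E'
def floor(y): return .0185-.0311*y
PRESS=.0003
def stroke(x0,y0,x1,y1,rate=.08,fm=6):
    line_to(P(x0,y0,.075),rate=.3); line_to(P(x0,y0,floor(y0)+.004),rate=.12); pause(.1); f0=read_state()["ft_force"]
    line_to(P(x0,y0,floor(y0)-PRESS),rate=.02); pause(.1); a=read_state()["ft_force"]-f0
    hit=line_to(P(x1,y1,floor(y1)-PRESS),rate=rate,max_force=fm); s=read_state()
    print("stroke",hit,"dF start",a.round(2),"end",(s["ft_force"]-f0).round(2),s["ee_pos"]-P(x1,y1,floor(y1)-PRESS),"t",s["time_s"])
def lift(): 
    p=read_state()["ee_pos"]; line_to([p[0],p[1],.088+.075],rate=.12)
def look(n):
    c=camera("wrist");W=wrist_pts(c);H=hsv(c);h,s=H[...,0],H[...,1]
    cv2.imwrite(f"pics/{n}.png",cv2.resize(np.ascontiguousarray(c["frame"][:,:,::-1]),(800,600)))
    L=(W[...,:2]-C)@RT
    m=(h<15)&(s>70)&(abs(L[...,0])<.064)&(abs(L[...,1])<.149)&(W[...,2]<.08)&(W[...,2]>.02)
    return c,L,W,m
E
python3 - <<'E'
from rob import *
stroke(.03,-.122,.03,.055)
lift(); line_to(P(0,.05,.17),rate=.3); look("a"); print(read_state()["time_s"])
c=camera("side");cv2.imwrite("pics/as.png",cv2.resize(np.ascontiguousarray(c["frame"][180:310,210:340,::-1]),None,fx=4.5,fy=4.5,interpolation=cv2.INTER_CUBIC))
E
```

```text
stroke False dF start [ 1.15 -0.13  2.  ] end [-0.6  -2.08  3.  ] [-4.40212333e-05 -6.68400233e-05 -3.68765825e-05] t 20.3917
21.5667
```

View pics/as.png

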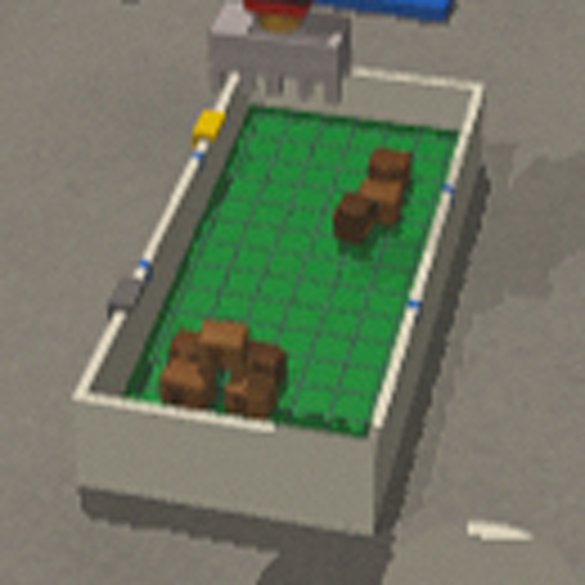

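The side crop shows five chips at the far end (160–285, 320–415), with the one at (222,340) possibly riding on others. Three remain at the start end: (390,165), (382,195) and (353,218). I'll make a height map next.

```bash
cat >> rob.py <<'E'
def hmap(step=.006):
    """height (mm) of brown points above floor in tray cells, from side+scene depth"""
    pts=[]
    for n in("side","scene"):
        c=camera(n);W=world(c);H=hsv(c);L=(W[...,:2]-C)@RT;h,s=H[...,0],H[...,1];z=W[...,2]
        m=(h<15)&(s>90)&(abs(L[...,0])<.066)&(abs(L[...,1])<.15)&(z<.075)&(z>.015)
        pts.append(np.c_[L[m],(z[m]-floor(L[m][:,1]))*1000])
    A=np.vstack(pts); g={}
    for x,y,z in A: k=(round(y/step),round(x/step)); g[k]=max(g.get(k,0),z)
    ys=sorted({k[0] for k in g}); xs=range(-11,12)
    print("  y\\x "+" ".join("%3d"%(x*step*1000) for x in xs))
    for y in ys: print("%5d "%(y*step*1000)+" ".join("%3d"%g[(y,x)] if (y,x) in g else "  ." for x in xs))
E
python3 - <<'E'
from rob import *
hmap()
E
```

```text
y\x -66 -60 -54 -48 -42 -36 -30 -24 -18 -12  -6   0   6  12  18  24  30  36  42  48  54  60  66
  -96   .   .   .   .  18  20  24  22   .   .   .   .   .   .   .   .   .   .   .   .   .   .   .
  -90   .   .   .   .  20  22  22  23  21   .   .   .   .   .   .   .   .   .   .   .   .   .   .
  -84   .   .   .   .  19  20  22  24   9   .   .   .   .   .   .   .   .   .   .   .   .   .   .
  -78   .   .   .   .   .   .  18  13   .   .   .   .   .   .   .   .   .   .   .   .   .   .   .
  -66   .   .   .   .  19  22  21  24  11   .   .   .   .   .   .   .   .   .   .   .   .   .   .
  -60   .   .   .   .  20  21  24  19  19   .   .   .   .   .   .   .   .   .   .   .   .   .   .
  -54   .   .   .   .  22  22  24  20  21   .   .   .   .   .   .   .   .   .   .   .   .   .   .
  -48   .   .   .   .  14  17  24  23  26  24   .   .   .   .   .   .   .   .   .   .   .   .   .
  -42   .   .   .   .   .   .   .  26  26  26   .   .   .   .   .   .   .   .   .   .   .   .   .
  -36   .   .   .   .   .   .  25  26  27  28   .   .   .   .   .   .   .   .   .   .   .   .   .
  -30   .   .   .   .   
[... 157 characters left out ...]
 .   .   .   .
   78   .   .   .   .   .   .   .   .   .  19  19  20   .  33  34  35  21  21  19   .   .   .   .
   84   .   .   .   .   .   .   .   .   .  19  20  23  37  38  38  36  33  20  22   .   .   .   .
   90   .   .   .   .   .   .   .   .   .  15  19  18  37  39  42  40  40  21  15   .   .   .   .
   96   .   .   .   .   .   .   .   .   .  19  18  38  33  39  38  39  39  21  22   .   .   .   .
  102   .   .   .   .   .   .   .   .   .  19  19  23  24  32  37  36  21  21  24   .   .   .   .
  108   .   .   .   .   .   .   .   .   .  18  19  20  19  12  19  21  21  21  19   .   .   .   .
  114   .   .   .   .   .   .   .   .   .   .   .  15   .   .  15  10  13   .   .   .   .   .   .
```

View pics/a.png

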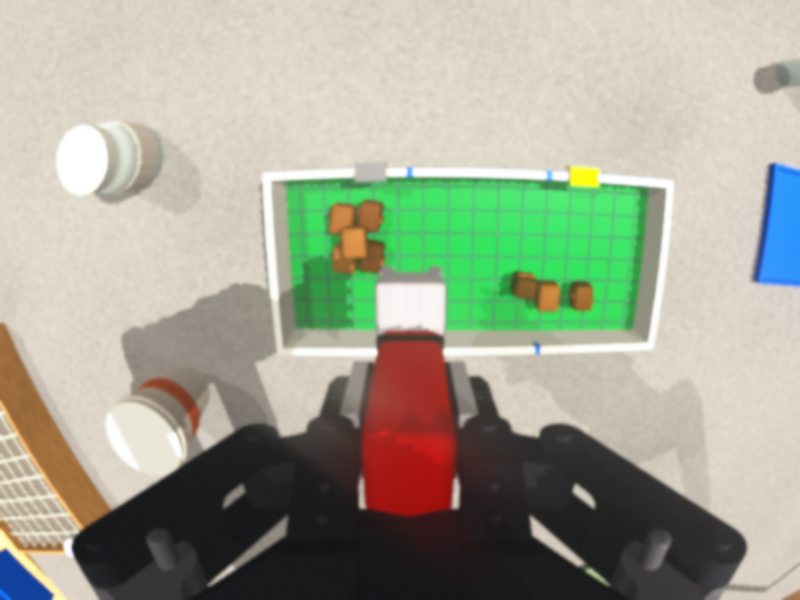

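The wrist view shows the far cluster of four chips (330–385, 205–270) with one riding on top at (353,243). Three chips at the start end, (525,285), (547,296) and (581,296), lie flat. I'll pull the x≈0 row and the top chip back into the middle third.

Run:
```python
from rob import *
line_to(P(-.017,.131,.09),rate=.3)
stroke(-.017,.131,-.017,.044)
lift(); line_to(P(-.02,-.12,.16),rate=.3); hmap(); look("b"); print(read_state()["time_s"])
```

```text
stroke False dF start [-0.38 -1.12 -0.29] end [-0.33 -1.84  3.04] [ 9.02400630e-05 -2.15983647e-04  6.10458119e-05] t 24.9333
  y\x -66 -60 -54 -48 -42 -36 -30 -24 -18 -12  -6   0   6  12  18  24  30  36  42  48  54  60  66
 -102   .   .   .   .   .  16   .   .   .   .   .   .   .   .   .   .   .   .   .   .   .   .   .
  -96   .   .   .   .  19  19  21  21   .   .   .   .   .   .   .   .   .   .   .   .   .   .   .
  -90   .   .   .   .  19  22  22  23  20   .   .   .   .   .   .   .   .   .   .   .   .   .   .
  -84   .   .   .   .  20  23  20  21  21   .   .   .   .   .   .   .   .   .   .   .   .   .   .
  -78   .   .   .   .   .   .  15  17   .   .   .   .   .   .   .   .   .   .   .   .   .   .   .
  -72   .   .   .   .   .   .  19   .   .   .   .   .   .   .   .   .   .   .   .   .   .   .   .
  -66   .   .   .   .  18  19  22  24  23   .   .   .   .   .   .   .   .   .   .   .   .   .   .
  -60   .   .   .   .  20  21  22  22  22   .   .   .   .   .   .   .   .   .   .   .   .   .   .
  -54   .   .   .   .  21  18  22  21  20   .   .   .   .   .   .   .   .   .   .   .   .   
[... 1665 characters left out ...]
 .   .
   78   .   .   .   .   .   .   .   .   .   .   .   .   .   .  18  20  20  20  21   .   .   .   .
   84   .   .   .   .   .   .   .   .   .   .   .   .   .   .  17  19  21  21  19   .   .   .   .
   90   .   .   .   .   .   .   .   .   .   .   .   .   .   .   .  21  17  20   .   .   .   .   .
   96   .   .   .   .   .   .   .   .   .   .   .   .   .   .  20  19  21  21  17   .   .   .   .
  102   .   .   .   .   .   .   .   .   .   .   .   .   .   .  20  22  21  21  21   .   .   .   .
  108   .   .   .   .   .   .   .   .   .   .   .   .   .   .  19  19  23  21  15   .   .   .   .
  114   .   .   .   .   .   .   .   .   .   .   .   .   .   .  12  14  15   .   .   .   .   .   .
26.4833
```

View pics/b.png

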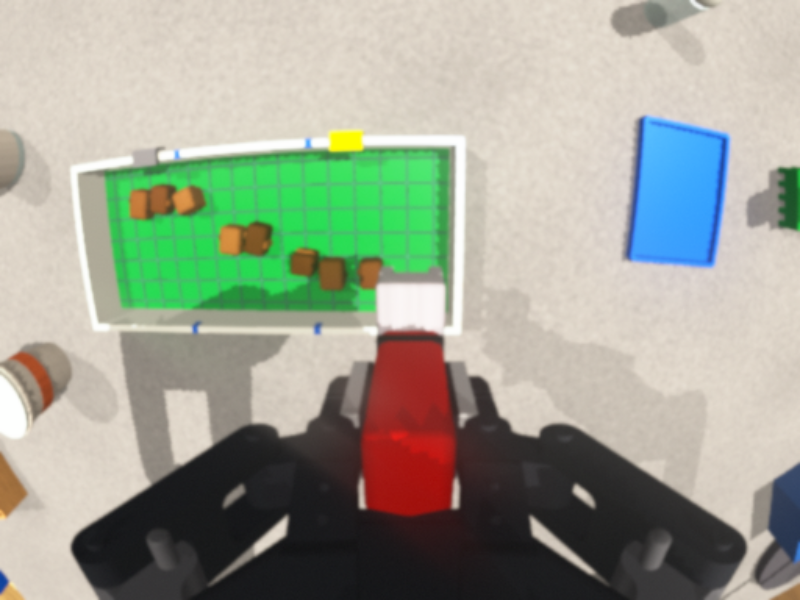

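All eight chips lie flat: start third y = -90, -59; middle -38, 0, 20; far 55, 80, 103. I'll add one short confirming ride along free floor from the end third into the middle, then park the rake.

Run:
```python
from rob import *
stroke(.031,-.105,.031,-.032,rate=.05); lift()
d=[.4935,-.3245]; line_to(P(.031,-.1,.10),rate=.3)
reach([*d,.20],q(-.26)); line_to([*d,.098],rate=.12); pause(.15)
hit=line_to([*d,.088],rate=.01,max_force=1.5); s=read_state(); print(hit,s["ee_pos"])
grip(.06); pause(.2); line_to([*d,.21],rate=.12); pause(.3)
c=camera("wrist");cv2.imwrite("pics/end.png",np.ascontiguousarray(c["frame"][:,:,::-1]))
c=camera("side");cv2.imwrite("pics/ends.png",cv2.resize(np.ascontiguousarray(c["frame"][120:310,200:380,::-1]),None,fx=3,fy=3))
hmap(.01); print(read_state()["time_s"])
```

```text
stroke False dF start [ 0.97 -0.88  1.41] end [-1.25 -2.39  4.64] [-1.40882801e-06 -5.76981210e-05  6.67355817e-05] t 29.7
True [ 0.49346181 -0.32454619  0.09217706]
  y\x -110 -100 -90 -80 -70 -60 -50 -40 -30 -20 -10   0  10  20  30  40  50  60  70  80  90 100 110
 -100   .   .   .   .   .   .   .  20  20  15   .   .   .   .   .   .   .   .   .   .   .   .   .
  -90   .   .   .   .   .   .   .  23  23  22   .   .   .   .   .   .   .   .   .   .   .   .   .
  -80   .   .   .   .   .   .   .  21  22  20   .   .   .   .   .   .   .   .   .   .   .   .   .
  -70   .   .   .   .   .   .   .  20  20  22   .   .   .   .   .   .   .   .   .   .   .   .   .
  -60   .   .   .   .   .   .   .  21  24  25   .   .   .   .   .   .   .   .   .   .   .   .   .
  -50   .   .   .   .   .   .   .  20  23  25  26   .   .   .   .   .   .   .   .   .   .   .   .
  -40   .   .   .   .   .   .   .   .  25  27  28   .   .   .   .   .   .   .   .   .   .   .   .
  -30   .   .   .   .   .   .   .   .  23  25  25   .   .   .   .   .   .   .   .   .   .   .   .
  -10   .   .   .   .   .   .   .   .   .  14  19 
[... 433 characters left out ...]
 .   .
   50   .   .   .   .   .   .   .   .   .   .   .   .   .  27  27  26   .   .   .   .   .   .   .
   60   .   .   .   .   .   .   .   .   .   .   .   .   .  26  27  25   .   .   .   .   .   .   .
   70   .   .   .   .   .   .   .   .   .   .   .   .   .  18  19  23   .   .   .   .   .   .   .
   80   .   .   .   .   .   .   .   .   .   .   .   .   .  20  21  21   .   .   .   .   .   .   .
   90   .   .   .   .   .   .   .   .   .   .   .   .   .  17  21  20   .   .   .   .   .   .   .
  100   .   .   .   .   .   .   .   .   .   .   .   .   .  20  24  22   .   .   .   .   .   .   .
  110   .   .   .   .   .   .   .   .   .   .   .   .   .  21  21  20   .   .   .   .   .   .   .
35.7833
```

View pics/ends.png

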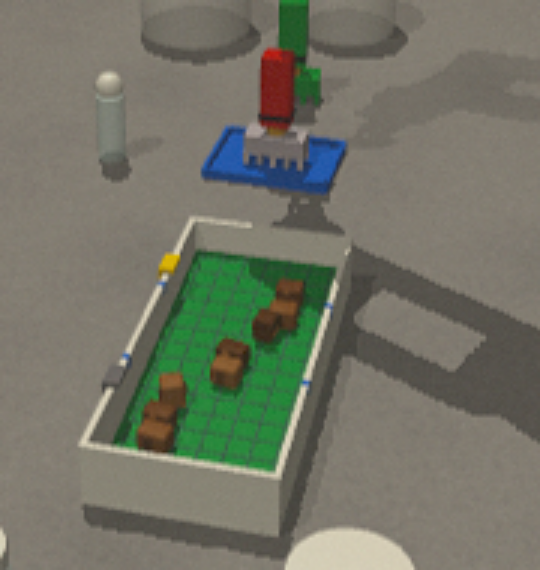

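The side view shows the rake upright in its dish at (277,110) and the chips in one layer. Before handing in, I'll check the chip nearest the -50 mm line, using the rim marks.

Run:
```python
from rob import *
for n in("side","scene"):
    c=camera(n);W=world(c);H=hsv(c);h,s,v=H[...,0],H[...,1],H[...,2];E,K=c["extrinsics"],c["mtx"]
    def proj(x,y,z):
        p=E[:3,:3]@[*(C+RT@[x,y]),z]+E[:3,3]; return np.round([K[0,2]+K[0,0]*p[0]/-p[2],K[1,2]-K[1,1]*p[1]/-p[2]],1)
    for sx in(-.0675,.0675):
        for y in(-.05,.05):
            u=proj(sx,y,.052);b=np.zeros(h.shape,bool);r=np.rint(u).astype(int);b[r[1]-5:r[1]+6,r[0]-5:r[0]+6]=1
            m=b&(h>100)&(h<130)&(s>60);print(n,sx,y,u,np.argwhere(m)[:,::-1].mean(0) if m.any() else None)
    L=(W[...,:2]-C)@RT;z=W[...,2]-floor(L[...,1])
    m=(h<15)&(s>90)&(abs(L[...,0]+.03)<.016)&(L[...,1]<-.046)&(L[...,1]>-.11)&(z>.014)
    print(n,"start-third top pts y hist",np.histogram(L[m][:,1],np.arange(-.106,-.04,.004)))
```

```text
side -0.0675 -0.05 [308.2 222.6] [309.         221.33333333]
side -0.0675 0.05 [300.  248.4] [302.   247.25]
side 0.0675 -0.05 [252.4 214.9] [253.66666667 214.33333333]
side 0.0675 0.05 [240.2 239.3] [242.2 239.2]
side start-third top pts y hist (array([ 0,  1,  6,  5, 11,  9,  6,  0,  0,  5,  5,  9, 11,  7,  3,  0]), array([-0.106, -0.102, -0.098, -0.094, -0.09 , -0.086, -0.082, -0.078,
       -0.074, -0.07 , -0.066, -0.062, -0.058, -0.054, -0.05 , -0.046,
       -0.042]))
scene -0.0675 -0.05 [287.1 180. ] [286.5 180. ]
scene -0.0675 0.05 [316.8 193.6] [316.33333333 193.16666667]
scene 0.0675 -0.05 [264.2 210.5] [263.6 210.8]
scene 0.0675 0.05 [295.  225.8] [294.5 226. ]
scene start-third top pts y hist (array([0, 0, 2, 8, 8, 7, 0, 0, 0, 1, 7, 8, 8, 4, 2, 0]), array([-0.106, -0.102, -0.098, -0.094, -0.09 , -0.086, -0.082, -0.078,
       -0.074, -0.07 , -0.066, -0.062, -0.058, -0.054, -0.05 , -0.046,
       -0.042]))
```

```bash
python3 -c "
from bench import *
print(job_done())"
```

```text
the job is handed in; nothing more can be done
None
```

I handed the job in at about 36 s of the 64 s limit, but no verdict came back. The cameras show all eight chips flat in one layer, at least two per third; the tightest is about 5 mm inside its third. The rake stands upright and released in its dish.

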